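# Release the locked match drawer with the push rod

## Robot

A 6-joint arm with a two-finger parallel gripper is mounted at the origin on a cart in front of the work surface, level with it; the furniture and walls round the work are solid. World frame = base frame: x ahead of the robot, y to its left, z up, the work surface at z = 0. Lengths are in m, angles in rad, forces in N, time in s.
With the tool pointing down it reaches from about 0.275 to 0.875 m from the base axis. Payload 12.5 kg.
Tool frame: the origin (TCP) lies midway between the tips of the shut fingers; the grasp point (between the pads) lies 19 mm behind it; z points along the fingers, y is the line along which they close (so a half turn about z gives the same grasp; the last joint's range is limited). The gripper opens to 85 mm and grips with 20 to 120 N. Pads are 22 mm wide; open, the fingers measure 114 mm over their backs; the gripper's body (76 mm by 85 mm) begins 54 mm behind the grasp point. The pads swing forward as they close: fully open they stand 13 mm farther back than shut.
Start: joints at [-1.271, 0.351, 1.652, -0, 1.139, -0.085], TCP at [0.206, -0.51, 0.231] pointing down, gripper open.
Joint ranges: [-2.75, 2.75], [-0.79, 2.1], [0.01, 2.65], [-1.57, 4.71], [0.07, 3.14], [-2.87, 2.87]. Speed limits (rad/s): [2.22, 2.22, 2.79, 3.14, 3.14, 3.14].

## Interface

Orientations are given as a unit quaternion [x, y, z, w].
In Python, from rig import observe, snapshot, sign_off, recognise, regions_of, mark_of gives the robot as it stands.
- The arm moves only by the tool apply_moves, never from a script. Its argument "steps" is one flat list of numbers, 7 for each row, row after row: the shift along the tool's x, y, z scaled (see below), then the turn, a rotation vector about the tool's x, y, z scaled (see below), then the opening in per cent of the stroke, from 0 (shut) to 100 (fully open). A call has 1 to 20 rows; each row is the pose to reach, as a shift and turn from the pose commanded when the call began, along the tool's axes at that moment; what a row does not reach only later rows make up. The controller multiplies each number of a shift by 0.25 m and each number of a turn by 120 degrees. A row lasts 1/12 s, in which the tool goes at most 41.7 mm and 7.16 degrees, less where a joint would pass 70% of its speed; a pose out of reach is approached as far as the arm can. A call with a number of a shift or a turn outside -1 to 1 is refused whole. A call with a gripper value outside its range is refused whole. The fingers move at their own pace and stop on an object; "newtons" is the grip in N (left out, the last holds). Time passes only in rows, so rows that repeat a pose let the fingers close. It gives the time, the measured TCP pose, the force, the opening and the grip force at its end, in the units of the state.
- observe(): the state, without advancing time (a new reading comes with each control period).
- snapshot(name): name is "scene" or "top" or "wrist"; returns a dict with "image" (420x560x3 uint8, blue, green, red), "camera_matrix" (3x3 intrinsics, pixels), "rvec" (rotation vector, rad) and "tvec" (3), from world to camera coordinates, as OpenCV has them. Camera axes: x right, y down, z forward; pixel columns grow to the right and rows downward; lengths in m; the calibration is good to about 2 mm. A picture is of the moment at which its call begins. There is no depth.
- sign_off(): hands the job in; it is judged then, once.
Trained networks look in a picture, given as the dict that the camera call returned (one of the last four; its "shot" number tells which), for a name from the list of things; names that differ only in an ending like _2 or _b are one class to them, and where a whole thing is asked for, a point or a joint stands for the part that bears it (a point fixed in the world has none). Each returns a list of dicts, best first, with "p" (0 to 1); they miss things now and then, are a little off and sometimes report something else, mostly with a low value. They report only what shows in the picture. A call takes as long as a camera call. They do not tell look-alikes from the thing itself.
- recognise(picture, name): "centre" ([x, y, z] in m, in the coordinates of the camera as it stood for that picture, good to about 4 mm: the middle of the surface that is visible of it).
- regions_of(picture, name): "pixels" (420x560 bool, what is visible of it).
- mark_of(picture, name): "centre" ([x, y, z] in m, in the coordinates of the camera as it stood for that picture, good to about 4 mm: a listed point, or the origin of a listed thing).
The state is a dict: "t": time; "joint_positions": joint angles; "joint_velocities": joint speeds; "joint_efforts": joint torques, N m; "eef_pos": TCP position; "eef_rot": TCP orientation; "ft_force": force on the tool from outside, world axes, zero at the start; "moment": the same for the moment, N m; "finger_gap": finger opening in m; "gripper_force": force on a finger pad.
Only numpy, scipy, OpenCV 4.12 (cv2) and the standard library are available. Lean on these libraries where they do the work, as an engineer would, in place of code of your own. Each camera call takes 0.05 s, during which the arm holds its last target. There are 200 camera calls.

## Task

The drawer of the small wooden safety locker is held by a hidden spring catch. Take the wooden push rod from its stand and gently push it straight down through the small hole in the locker's top, feeling for the catch and pressing it down just until it lets go and the drawer springs open (never with more than about 25 N), then put the rod back upright in its stand. Open the drawer only this way, keep the hand off the locker and leave the other things where they are.

Things in the scene. Friction and masses are not known exactly. Their poses are not given: they have to be found in the camera images.
- locker: plain wooden box, 190 (x) x 160 (y) x 110 (z) mm, fixed; origin at the centre of its underside, z up, -x is its front, where the drawer slides out. Its catch resists the rod with 4 N at first and lets the drawer go when pressed 12 mm down from where it was met (about 8 to 9 N); 2 mm deeper it meets a rubbery stop of about 4 N per mm. It springs back when let go.
- release_hole (a point): centre of the mouth of the 15 mm round hole, flush in the locker's flat top (z = 110 mm), on its middle line, 72 mm behind the centre; the top plate is 10 mm thick. Axes as the locker's. Below the hole lies the flat head of the spring catch, 16 to 48 mm below the mouth: its depth differs each time and is not visible, so it must be felt.
- drawer (a joint): how far the drawer is out, m: 0 shut and caught, 0.06 fully sprung out (along the locker's -x); its own spring drives it and keeps it out. It glides out in about a second; keep the catch down until it is 25 mm out
- drawer_knob (a point): centre of the face of the drawer's round steel knob, 24 mm across, on the locker's front
- stand: wooden block 70 x 70 x 45 mm on an 84 mm square foot, fixed; origin at the centre of its underside, z up
- stand_hole (a point): centre of the mouth of the stand's 16 mm round hole, at the block's top (z = 45 mm); the hole is 40 mm deep and upright
- rod_handle (a point): centre of the push rod's round handle (24 mm thick, 46 mm long, axis along the point's z). Below it runs a plain 12 mm dowel, 94 mm long, with a bevelled tip. The wooden rod, 140 mm long, about 50 g, starts upright in the stand, handle centre 122 mm above the work surface. Grip the handle with 30 N or more, or it slides in the fingers under the push
- rod_tip (a point): centre of the end face (8 mm across) of the rod's dowel, 117 mm below the handle's centre along the rod; z points from the tip to the handle
- timer: white kitchen timer, 68 mm across, 58 mm high, loose on the front half of the locker's top; origin at the centre of its underside (bystander)
- spice_jar_a: spice jar with black cap, 41 mm across, 105 mm high; origin at the centre of its underside (bystander)
- spice_jar_b: spice jar with black cap, 41 mm across, 105 mm high; origin at the centre of its underside (bystander)
- honey_jar: glass jar with white lid, 64 mm across, 97 mm high; origin at the centre of its underside (bystander)
- sugar_carton: small white carton, 60 x 45 x 86 mm; origin at the centre of its underside (bystander)
Not all that is in view belongs to the job. Of the things shaped like the part that bears rod_handle, the wooden one is meant.

How it is judged:
By the outcome, as a careful person would: the job done as asked, in the order asked, and still so for the second after the job is handed in, with the robot touching nothing.
It also fails if it takes over 61 s, if anything falls off the work surface, if the arm or the gripper's body presses on something with over 40 N, if the wrist force passes 120 N, or if a joint passes its speed limit or range.

## Working session

There is one attempt and no reset: what is moved stays moved. The work goes in short steps, Python scripts to look and compute and a tool call to move; the robot and the scene stay as the last step left them, time stands still between calls to the robot, and variables do not carry over. Pictures are saved under pics/ and viewed, at most 11 in all, crops included, and the job is handed in when it is done.

Besides the shell and the picture viewer there is one more tool, called after ">>>" by a JSON object that holds its "op" and its "data", one argument or row to a line. apply_moves: Moves the arm, as the interface text tells. Its arguments: {"type":"object","properties":{"steps":{"type":"array","items":{"type":"number"}},"newtons":{"type":"number"}},"required":["steps"]}

```bash
mkdir -p pics
cat > h.py <<'E'
import numpy as np,cv2
from rig import observe,snapshot,sign_off,recognise,regions_of,mark_of
from scipy.spatial.transform import Rotation as R
def w(p,c):
    M=cv2.Rodrigues(np.array(p["rvec"],float))[0]
    return M.T@(np.array(c)-np.array(p["tvec"]).ravel())
def px(p,X):
    return cv2.projectPoints(np.array([X],float),np.array(p["rvec"],float),np.array(p["tvec"],float),np.array(p["camera_matrix"],float),None)[0].ravel()
def ray(p,u,v,z):
    M=cv2.Rodrigues(np.array(p["rvec"],float))[0];c=-M.T@np.array(p["tvec"]).ravel()
    d=M.T@np.linalg.inv(np.array(p["camera_matrix"]))@[u,v,1];return c+d*(z-c[2])/d[2]
def show(p,names,f=mark_of):
    for n in names:
        for r in f(p,n)[:4]:
            X=w(p,r["centre"]);print(n,round(r["p"],2),X.round(4),px(p,X).round(0))
def tool():
    s=observe();return np.array(s["eef_pos"]),R.from_quat(s["eef_rot"])
E
python3 - <<'E'
from h import *
s=observe();print({k:np.round(v,3) for k,v in s.items()})
for c in("scene","top"):
    p=snapshot(c);cv2.imwrite(f"pics/{c}0.png",p["image"]);print(c)
    show(p,["rod_handle","rod_tip","stand_hole","stand","release_hole","locker","drawer_knob","timer","spice_jar_a","honey_jar","sugar_carton"])
E
```

```text
{'t': np.float64(0.0), 'joint_positions': array([-1.271,  0.351,  1.652,  0.   ,  1.139, -0.085]), 'joint_velocities': array([ 0.001,  0.001,  0.001, -0.001, -0.001,  0.   ]), 'joint_efforts': array([ 0.0000e+00, -5.0610e+01, -2.9141e+01, -0.0000e+00,  5.0000e-03,
        0.0000e+00]), 'eef_pos': array([ 0.206, -0.509,  0.231]), 'eef_rot': array([ 0.982,  0.191, -0.   , -0.001]), 'ft_force': array([-0.042, -0.305,  0.479]), 'moment': array([ 0.025, -0.082,  0.05 ]), 'gripper_force': np.float64(0.0), 'finger_gap': np.float64(0.085)}
scene
rod_handle 0.66 [ 0.5414 -0.0947  0.1129] [275. 225.]
rod_handle 0.61 [ 0.4566 -0.1873  0.1167] [232. 247.]
rod_handle 0.56 [ 0.5513 -0.1857  0.1203] [277. 246.]
rod_tip 0.56 [ 0.4564 -0.1923 -0.003 ] [235. 292.]
stand_hole 0.67 [ 0.5513 -0.1895  0.0464] [277. 275.]
stand 0.9 [ 0.5494 -0.1879 -0.0046] [276. 292.]
release_hole 0.57 [0.6745 0.0853 0.1079] [330. 190.]
release_hole 0.49 [0.5082 0.0283 0.0603] [265. 216.]
locker 0.69 [ 0.6096  0.0625 -0.0053] [304. 231.]
drawer_knob 0.73 [ 0.6825 -0.122  -0.0033] [335. 275.]
drawer_knob 0.51 [ 0.3718 -0.2
[... 788 characters left out ...]
tand 0.76 [ 0.5508 -0.1871 -0.0014] [338. 204.]
release_hole 0.88 [0.6721 0.0847 0.1102] [221. 139.]
release_hole 0.37 [ 0.5547 -0.189  -0.0024] [339. 203.]
locker 0.78 [ 6.049e-01  6.020e-02 -6.000e-04] [237. 181.]
drawer_knob 0.85 [0.5068 0.0291 0.0577] [247. 218.]
drawer_knob 0.41 [ 5.526e-01 -1.901e-01  3.000e-04] [340. 203.]
timer 0.93 [0.5682 0.021  0.1102] [249. 186.]
timer 0.46 [ 0.5501 -0.1921  0.1265] [350. 194.]
spice_jar_a 0.84 [ 0.702  -0.1988  0.0029] [342. 144.]
spice_jar_a 0.69 [ 0.6753 -0.124  -0.001 ] [312. 154.]
honey_jar 0.9 [ 0.3627 -0.1425  0.0006] [320. 283.]
sugar_carton 0.88 [ 0.3704 -0.2293  0.0007] [357. 280.]
sugar_carton 0.32 [ 0.547  -0.1869  0.0031] [338. 205.]
```

View pics/scene0.png

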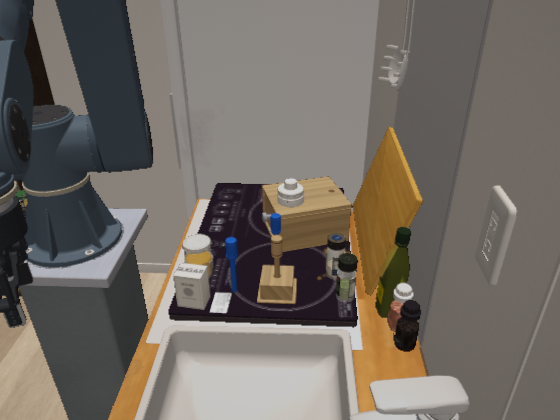

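View pics/top0.png

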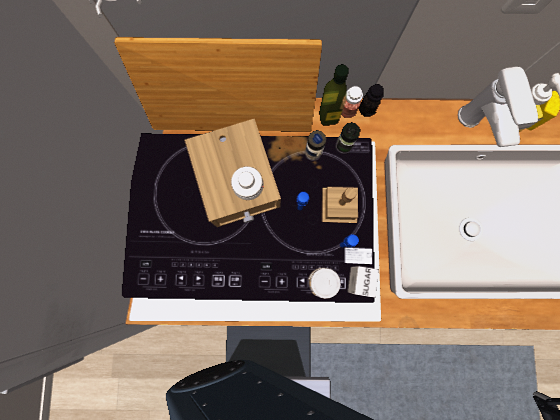

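```bash
cat >> h.py <<'E'
def delta(X,yaw_deg=0):
    p,r=tool();print("shift",(r.inv().apply(np.array(X)-p)/0.25).round(4),"from",p.round(4),r.as_matrix().round(3).tolist())
E
python3 - <<'E'
from h import *
i=cv2.imread("pics/scene0.png")[170:310,180:380];cv2.imwrite("pics/crop.png",cv2.resize(i,None,fx=4,fy=4,interpolation=2)[:600])
p=snapshot("top");print(ray(p,222,139,.11))
delta([.45,-.25,.25]);delta([.551,-.19,.21])
E
```

```text
[0.67274514 0.08356519 0.11      ]
shift [ 1.2929 -0.5973 -0.0748] from [ 0.2065 -0.5097  0.2313] [[0.927, 0.375, 0.0], [0.375, -0.927, 0.0], [0.0, -0.0, -1.0]]
shift [ 1.7574 -0.6681  0.0852] from [ 0.2065 -0.5097  0.2313] [[0.927, 0.375, 0.0], [0.375, -0.927, 0.0], [0.0, -0.0, -1.0]]
```

View pics/crop.png

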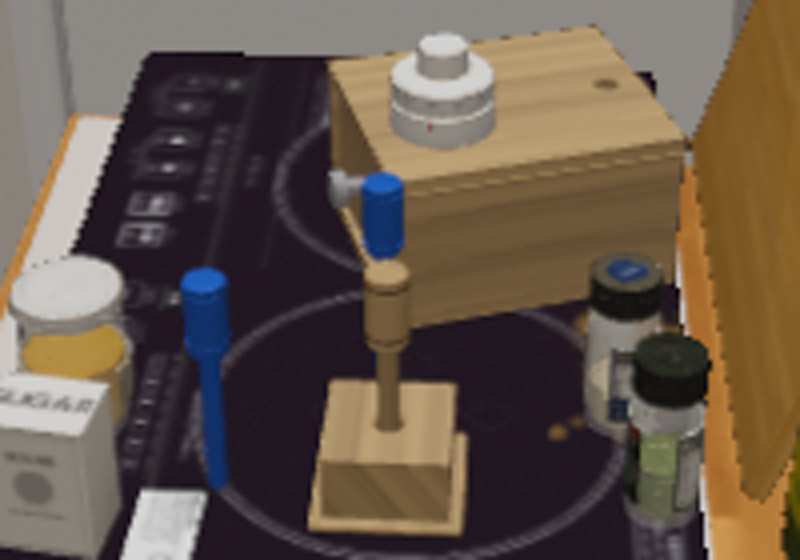

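Three rod-shaped things show in the scene picture: blue at (232,247), blue at (275,225), and a wooden one at (277,246) standing in the stand. The wooden one is meant, and the crop confirms it. The release hole is at (330,190).

>>> {"op": "apply_moves", "data": {
  "steps": [0.16,-0.06,-0.05,0,0,0,100,0.32,-0.12,-0.06,0,0,0,100,0.48,-0.18,-0.07,0,0,0,100,0.62,-0.24,-0.07,0,0,0,100,0.76,-0.3,-0.07,0,0,0,100,0.88,-0.34,-0.07,0,0,0,100,0.88,-0.34,-0.07,0,0,0,100,0.88,-0.34,-0.07,0,0,0,100,0.88,-0.34,-0.07,0,0,0,100],
  "newtons": 40
}}

```text
t: 2.0
eef_pos: [0.3782, -0.3487, 0.2488]
eef_rot: [0.982, 0.191, -0.0, 0.0]
ft_force: [0.2, 0.1, 0.1]
finger_gap: 0.0854
gripper_force: 0.0
```

>>> {"op": "apply_moves", "data": {
  "steps": [0.14,-0.06,0,0,0,0,100,0.28,-0.12,0,0,0,0,100,0.42,-0.18,0,0,0,0,90,0.56,-0.24,0,0,0,0,80,0.66,-0.29,0,0,0,0,80,0.74,-0.33,0,0,0,0,80,0.74,-0.33,0,0,0,0,80,0.74,-0.33,0,0,0,0,80,0.74,-0.33,0,0,0,0,80]
}}

```text
t: 2.75
eef_pos: [0.5182, -0.2037, 0.2487]
eef_rot: [0.982, 0.191, -0.0, 0.0]
ft_force: [-0.5, 0.1, 0.1]
finger_gap: 0.0683
gripper_force: 0.0
```

Run:
```python
from h import *
p=snapshot("wrist");cv2.imwrite("pics/w1.png",p["image"])
show(p,["rod_handle","stand_hole","release_hole","stand"])
M=cv2.Rodrigues(np.array(p["rvec"]))[0];print("cam",-M.T@np.array(p["tvec"]).ravel(),M[2])
delta([.551,-.19,.103])
```

```text
rod_handle 0.88 [ 0.4535 -0.1883  0.1164] [237. 250.]
rod_handle 0.75 [ 0.5526 -0.1886  0.1239] [272. 163.]
rod_handle 0.73 [ 5.515e-01 -1.842e-01 -3.000e-04] [269. 148.]
rod_handle 0.64 [ 0.5441 -0.0894  0.1179] [168. 130.]
stand_hole 0.49 [ 0.5521 -0.1833  0.0079] [269. 148.]
stand 0.58 [ 0.5522 -0.1869 -0.0026] [271. 148.]
stand 0.36 [ 0.3699 -0.2294 -0.0008] [253. 271.]
cam [ 0.59390371 -0.1737563   0.39287699] [-0.29212954 -0.11795239 -0.94907722]
shift [ 0.1403 -0.0006  0.5835] from [ 0.5185 -0.2033  0.2489] [[0.927, 0.374, 0.0], [0.374, -0.927, -0.0], [0.0, 0.0, -1.0]]
```

View pics/w1.png

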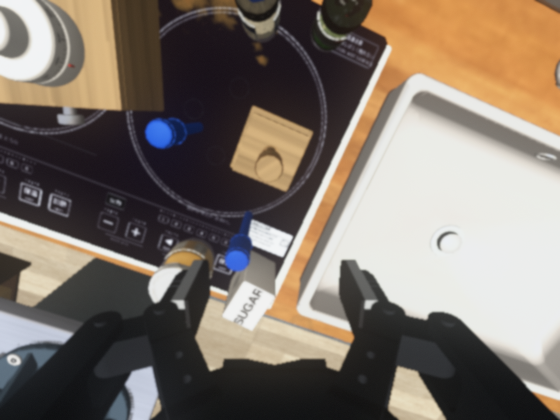

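The wrist picture shows the wooden handle top in the stand at (268,165). Blue look-alikes are at (165,133) and (238,258), clear of the fingers.

>>> {"op": "apply_moves", "data": {
  "steps": [0.142,0,0.02,0,0,0,75,0.142,0,0.14,0,0,0,75,0.142,0,0.26,0,0,0,75,0.142,0,0.38,0,0,0,75,0.142,0,0.5,0,0,0,75,0.142,0,0.58,0,0,0,75,0.142,0,0.58,0,0,0,75,0.142,0,0.58,0,0,0,75]
}}

```text
t: 3.67
eef_pos: [0.5516, -0.1894, 0.1037]
eef_rot: [0.982, 0.191, -0.001, -0.0]
ft_force: [-0.2, -0.0, 1.0]
finger_gap: 0.0638
gripper_force: 0.0
```

Run:
```python
from h import *
p=snapshot("scene");cv2.imwrite("pics/s1.png",cv2.resize(p["image"][150:330,180:400],None,fx=3.3,fy=3.3))
show(p,["rod_handle"]);print(observe()["ft_force"],tool()[0])
p=snapshot("top");show(p,["rod_handle"])
```

```text
rod_handle 0.71 [ 0.4551 -0.1813  0.1114] [232. 247.]
rod_handle 0.56 [ 0.5517 -0.186   0.1225] [277. 245.]
[0.68515595 0.18983909 0.20657986] [ 0.55266106 -0.18972394  0.10545025]
rod_handle 0.59 [ 0.5406 -0.0946  0.1169] [303. 199.]
```

View pics/s1.png

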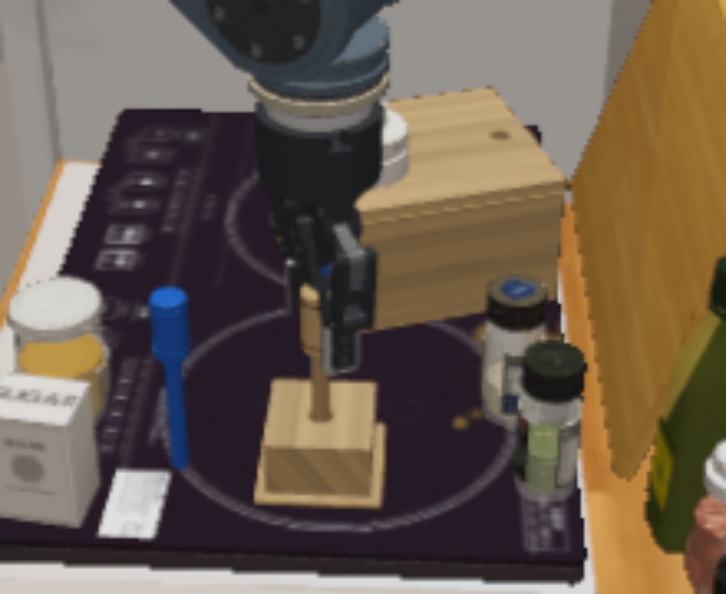

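The handle (crop ~310,320) stands between the fingers. I'll close on it.

>>> {"op": "apply_moves", "data": {
  "steps": [0,0,0,0,0,0,0,0,0,0,0,0,0,0,0,0,0,0,0,0,0,0,0,0,0,0,0,0,0,0,0,0,0,0,0,0,0,0,0,0,0,0,0,0,0,0,0,0,0],
  "newtons": 50
}}

```text
t: 4.45
eef_pos: [0.552, -0.1889, 0.1043]
eef_rot: [0.982, 0.191, 0.0, -0.0]
ft_force: [-1.6, 3.1, 5.5]
finger_gap: 0.023
gripper_force: 48.3
```

Run:
```python
from h import *
s=observe();print(np.round(s["ft_force"],2),np.round(s["moment"],3),s["finger_gap"],s["gripper_force"],tool()[0])
for c in("scene","wrist"):
    p=snapshot(c);show(p,["rod_handle","stand_hole"])
```

```text
[-1.55  3.11  5.55] [0.487 0.245 0.04 ] 0.02295174160723953 48.320022225379944 [ 0.55201836 -0.18890681  0.1043178 ]
rod_handle 0.62 [ 0.5568 -0.1874  0.1202] [279. 247.]
rod_handle 0.57 [ 0.4577 -0.1865  0.1173] [233. 246.]
stand_hole 0.62 [ 0.5469 -0.1883  0.045 ] [275. 275.]
rod_handle 0.91 [ 0.5543 -0.1941  0.1218] [285. 284.]
rod_handle 0.63 [ 0.5402 -0.0897  0.1192] [ 73. 234.]
stand_hole 0.9 [ 0.5519 -0.1861  0.0503] [270. 229.]
```

>>> {"op": "apply_moves", "data": {
  "steps": [0,-0.002,-0.04,0,0,0,0,0,-0.004,-0.08,0,0,0,0,0,-0.004,-0.14,0,0,0,0,0,-0.004,-0.22,0,0,0,0,0,-0.004,-0.32,0,0,0,0,0,-0.004,-0.44,0,0,0,0,0,-0.004,-0.56,0,0,0,0,0,-0.004,-0.56,0,0,0,0]
}}

```text
t: 5.42
eef_pos: [0.5535, -0.1891, 0.2509]
eef_rot: [0.982, 0.191, 0.004, 0.003]
ft_force: [-0.7, -0.4, 0.9]
finger_gap: 0.023
gripper_force: 48.7
```

Run:
```python
from h import *
s=observe();print(np.round(s["ft_force"],2),np.round(s["moment"],3),s["finger_gap"],tool()[0])
p=snapshot("wrist");show(p,["rod_handle","rod_tip","stand_hole","release_hole"])
p=snapshot("scene");show(p,["rod_handle","rod_tip"]);cv2.imwrite("pics/s2.png",cv2.resize(p["image"][150:330,180:400],None,fx=3.3,fy=3.3))
delta([.673,.084,.26])
```

```text
[-0.68 -0.43  0.91] [-0.027 -0.002  0.008] 0.022956449019100687 [ 0.55353983 -0.18910377  0.25087804]
rod_handle 0.95 [ 0.5535 -0.1914  0.2682] [278. 286.]
rod_handle 0.9 [ 0.5399 -0.0897  0.1206] [171. 177.]
rod_tip 0.88 [ 0.5404 -0.0882  0.0052] [198. 159.]
rod_tip 0.7 [ 0.3662 -0.14    0.0051] [196. 278.]
rod_tip 0.66 [ 0.45   -0.1883  0.0025] [246. 242.]
rod_tip 0.62 [ 0.5528 -0.1875  0.1518] [271. 212.]
stand_hole 0.7 [ 0.5559 -0.1871  0.047 ] [272. 182.]
rod_handle 0.82 [ 0.4566 -0.1862  0.1156] [232. 247.]
rod_handle 0.7 [ 0.5439 -0.0912  0.113 ] [276. 224.]
rod_handle 0.59 [ 0.5512 -0.1878  0.2581] [276. 189.]
rod_handle 0.38 [ 0.5521 -0.1889 -0.0049] [278. 293.]
rod_tip 0.94 [ 0.4578 -0.1932 -0.004 ] [235. 292.]
rod_tip 0.68 [ 0.5435 -0.0872 -0.0008] [276. 263.]
rod_tip 0.64 [ 0.5499 -0.1838  0.1409] [276. 237.]
shift [ 0.8601 -0.826  -0.0684] from [ 0.5512 -0.1881  0.2429] [[0.927, 0.375, -0.002], [0.375, -0.927, 0.001], [-0.001, -0.001, -1.0]]
```

View pics/s2.png

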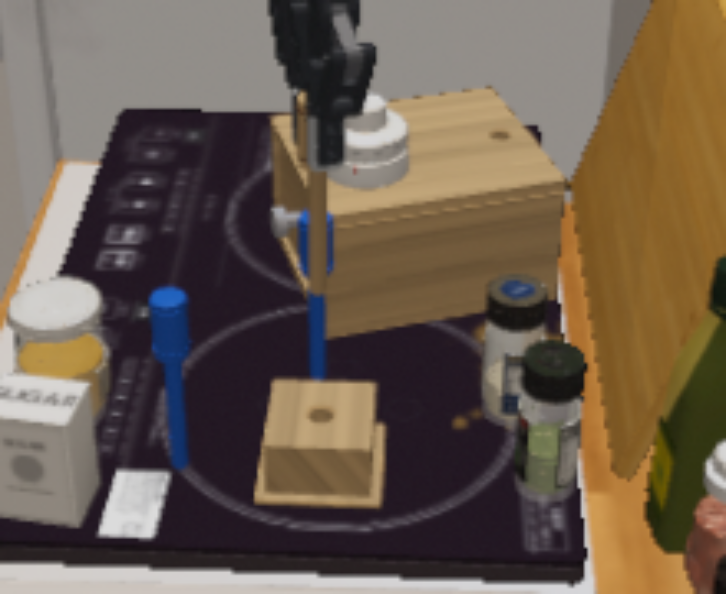

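The rod is free of the stand; the stand hole shows at crop (320,414). Next I carry it above the locker.

>>> {"op": "apply_moves", "data": {
  "steps": [0.02,-0.02,-0.1,0,0,0,0,0.1,-0.08,-0.16,0,0,0,0,0.2,-0.16,-0.18,0,0,0,0,0.3,-0.26,-0.18,0,0,0,0,0.4,-0.36,-0.18,0,0,0,0,0.5,-0.46,-0.18,0,0,0,0,0.6,-0.56,-0.18,0,0,0,0,0.7,-0.66,-0.18,0,0,0,0,0.79,-0.75,-0.18,0,0,0,0,0.84,-0.8,-0.15,0,0,0,0,0.86,-0.826,-0.1,0,0,0,0,0.86,-0.826,-0.05,0,0,0,0,0.86,-0.826,-0.03,0,0,0,0,0.86,-0.826,-0.03,0,0,0,0,0.86,-0.826,-0.03,0,0,0,0]
}}

```text
t: 7.07
eef_pos: [0.673, 0.0824, 0.251]
eef_rot: [0.982, 0.19, -0.0, 0.0]
ft_force: [0.4, 0.1, 0.4]
finger_gap: 0.023
gripper_force: 48.8
```

Run:
```python
from h import *
print(tool()[0],np.round(observe()["ft_force"],2))
for c in("wrist","scene","top"):
    p=snapshot(c);print(c);show(p,["rod_handle","rod_tip","release_hole"]);cv2.imwrite(f"pics/{c}3.png",p["image"])
    a=p["image"]
    t=px(p,tool()[0]-[0,0,.07]).astype(int);h=px(p,[.673,.084,.11]).astype(int);print(t,h)
    x0,y0=np.clip(h-[35,45],0,[490,330]);cv2.imwrite(f"pics/{c}3c.png",cv2.resize(a[y0:y0+90,x0:x0+70],None,fx=5,fy=5,interpolation=2));print("org",x0,y0)
ims=[cv2.imread(f"pics/{c}3c.png") for c in("wrist","scene")];cv2.imwrite("pics/m3.png",np.hstack(ims))
```

```text
[0.67297076 0.08236036 0.2510206 ] [0.42 0.09 0.38]
wrist
rod_handle 0.95 [0.6752 0.0761 0.2707] [286. 288.]
rod_handle 0.67 [ 0.5527 -0.1872  0.0027] [402. 307.]
rod_tip 0.81 [0.6733 0.0874 0.1545] [268. 209.]
rod_tip 0.56 [ 0.5398 -0.0881  0.0085] [344. 296.]
release_hole 0.93 [0.6779 0.0871 0.1098] [271. 191.]
[272 221] [272 196]
org 237 151
scene
rod_handle 0.89 [ 0.5419 -0.0898  0.1139] [275. 224.]
rod_handle 0.65 [ 0.4546 -0.187   0.1161] [231. 247.]
rod_handle 0.52 [0.674  0.083  0.2687] [333. 132.]
rod_tip 0.81 [ 0.5419 -0.0863 -0.0025] [276. 263.]
rod_tip 0.67 [ 0.454  -0.1923 -0.0029] [234. 292.]
release_hole 0.58 [0.6729 0.0864 0.1064] [329. 191.]
[331 164] [329 189]
org 294 144
top
rod_handle 0.62 [ 0.45   -0.1915  0.1157] [350. 242.]
rod_handle 0.52 [ 0.5428 -0.094   0.1176] [303. 197.]
rod_tip 0.74 [ 3.637e-01 -1.398e-01  1.000e-04] [319. 282.]
rod_tip 0.5 [ 0.5401 -0.0948  0.0008] [300. 208.]
rod_tip 0.48 [ 0.4506 -0.1906 -0.0008] [340. 245.]
release_hole 0.94 [0.672  0.0826 0.1096] [222. 139.]
[216 126] [221 138]
org 186 93
```

View pics/m3.png

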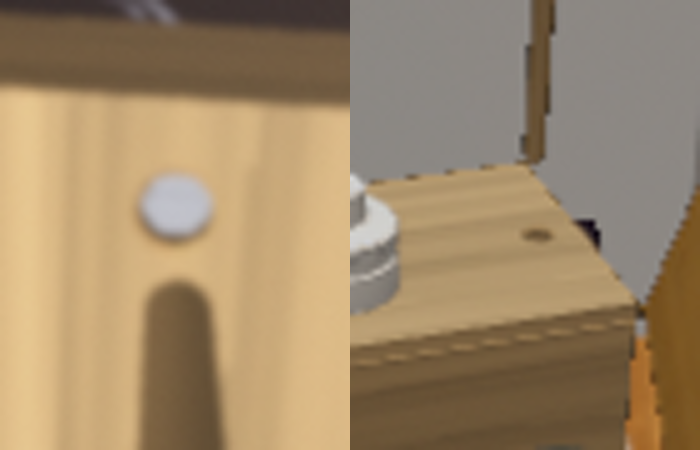

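Run:
```python
from h import *
p=snapshot("scene");print("scene hole",ray(p,331.6,191.2,.11),"tip",ray(p,330.6,175.7,.1517), "px of nominal tip",px(p,tool()[0]-[0,0,.0993]))
p=snapshot("wrist");print("wrist hole",ray(p,272.2,192.4,.11),"tip",ray(p,273.2,208.3,.1517),"nominal",px(p,tool()[0]-[0,0,.0993]))
g=lambda h,t:print((h-t).round(4))
p=snapshot("top");print("top hole",ray(p,222,139,.11))
```

```text
scene hole [0.67788107 0.07673245 0.11      ] tip [0.67357984 0.08262425 0.1517    ] px of nominal tip [330.46224013 175.3624888 ]
wrist hole [0.67778679 0.08724537 0.11      ] tip [0.67508686 0.08494735 0.1517    ] nominal [273.48933024 210.61809516]
top hole [0.67274514 0.08356519 0.11      ]
```

The wrist half shows the hole at (272,192) and the rod tip at (273,208). The scene half shows the hole at (332,191). I'll correct slightly, lower the tip to about 8 mm above the top, and look again.

>>> {"op": "apply_moves", "data": {
  "steps": [0.012,-0.005,0.04,0,0,0,0,0.012,-0.005,0.08,0,0,0,0,0.012,-0.005,0.12,0,0,0,0,0.012,-0.005,0.135,0,0,0,0,0.012,-0.005,0.135,0,0,0,0,0.012,-0.005,0.135,0,0,0,0]
}}

```text
t: 8.32
eef_pos: [0.6755, 0.0861, 0.2172]
eef_rot: [0.982, 0.191, -0.0, -0.0]
ft_force: [0.4, -0.8, -0.4]
finger_gap: 0.0231
gripper_force: 48.8
```

Run:
```python
from h import *
t=tool()[0];print(t,np.round(observe()["ft_force"],2))
L=[]
for c,o in(("wrist",[248,165]),("scene",[305,165])):
    p=snapshot(c);show(p,["rod_tip","release_hole"])
    a=p["image"][o[1]:o[1]+50,o[0]:o[0]+48];L.append(cv2.resize(a,None,fx=8,fy=8,interpolation=2))
    print(c,px(p,t-[0,0,.0993]))
cv2.imwrite("pics/m4.png",np.hstack(L))
```

```text
[0.6755259  0.08614833 0.21720553] [ 0.41 -0.82 -0.4 ]
rod_tip 0.77 [0.674  0.0883 0.1207] [271. 212.]
release_hole 0.95 [0.6757 0.087  0.1114] [273. 208.]
wrist [273.52531551 210.57112432]
rod_tip 0.8 [ 0.542  -0.0916 -0.0041] [276. 265.]
rod_tip 0.63 [ 0.4578 -0.1915 -0.0059] [236. 292.]
rod_tip 0.56 [0.6749 0.0866 0.1179] [330. 187.]
rod_tip 0.35 [ 0.6108  0.0598 -0.0015] [305. 230.]
release_hole 0.95 [0.6725 0.0835 0.1097] [329. 190.]
scene [330.68452157 186.74843185]
```

View pics/m4.png

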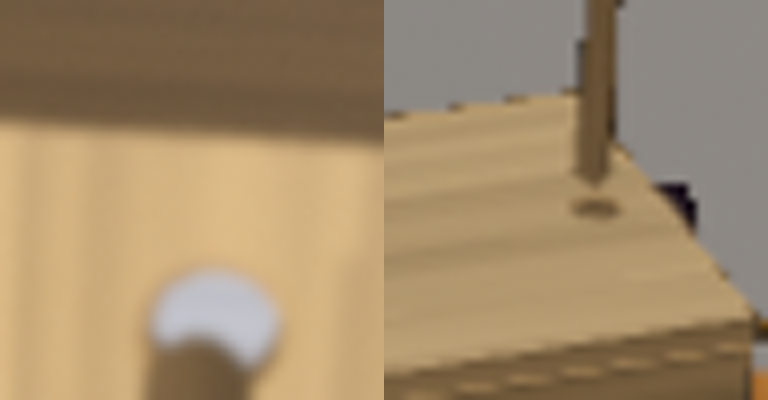

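Run:
```python
from h import *
t=tool()[0];tz=t[2]-.0993
for c,h,q in(("wrist",(275.1,205.6),(272.9,210.3)),("scene",(331.6,191.0),(331.3,187.6))):
    p=snapshot(c);H=ray(p,*h,.11);T=ray(p,*q,tz);print(c,H.round(4),T.round(4),"diff",(H-T).round(4)[:2],"jac px/mm",(px(p,H+[.001,0,0])-px(p,H)).round(2),(px(p,H+[0,.001,0])-px(p,H)).round(2))
```

```text
wrist [0.6781 0.0856 0.11  ] [0.6759 0.0868 0.1187] diff [ 0.0022 -0.0012] jac px/mm [ 0.41 -0.98] [-1.02 -0.39]
scene [0.6779 0.0778 0.11  ] [0.6768 0.0802 0.1187] diff [ 0.0011 -0.0024] jac px/mm [0.39 0.01] [-0.02 -0.19]
```

Left half (wrist): hole centre at about (275,206), tip at about (273,210). The tip needs to go about (+2, -1.3) mm. I'll correct and feel gently into the hole.

>>> {"op": "apply_moves", "data": {
  "steps": [0.0055,0.008,0,0,0,0,0,0.0055,0.008,0.01,0,0,0,0,0.0055,0.008,0.02,0,0,0,0,0.0055,0.008,0.03,0,0,0,0,0.0055,0.008,0.04,0,0,0,0,0.0055,0.008,0.05,0,0,0,0,0.0055,0.008,0.05,0,0,0,0,0.0055,0.008,0.05,0,0,0,0]
}}

```text
t: 9.38
eef_pos: [0.6775, 0.0849, 0.2048]
eef_rot: [0.982, 0.191, -0.0, -0.0]
ft_force: [-0.0, 0.5, -0.4]
finger_gap: 0.023
gripper_force: 48.8
```

Run:
```python
from h import *
s=observe();t=tool()[0];print(t,np.round(s["ft_force"],2),np.round(s["moment"],3))
L=[]
for c,o in(("wrist",[248,175]),("scene",[305,165])):
    p=snapshot(c)
    a=p["image"][o[1]:o[1]+50,o[0]:o[0]+48];L.append(cv2.resize(a,None,fx=8,fy=8,interpolation=2))
cv2.imwrite("pics/m5.png",np.hstack(L))
```

```text
[0.67752012 0.08486439 0.2048404 ] [-0.03  0.49 -0.44] [ 0.038 -0.003  0.015]
```

View pics/m5.png

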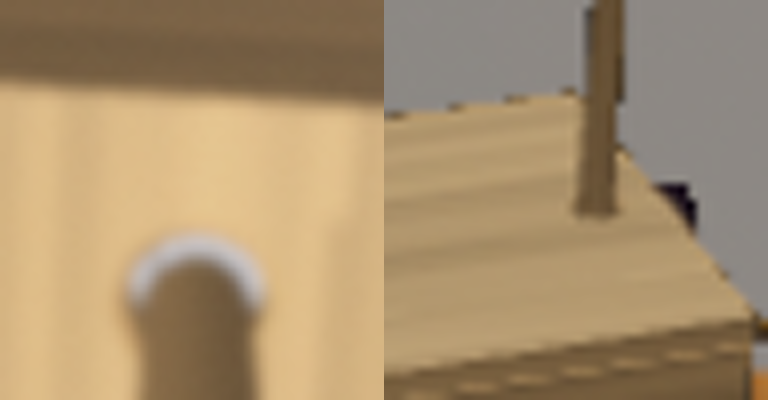

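The rod is in the hole, with a thin gap at the upper side of the hole (crop 197,245). I'll nudge 1 mm along tool x and go on feeling downward.

>>> {"op": "apply_moves", "data": {
  "steps": [0.003,0,0.01,0,0,0,0,0.003,0,0.02,0,0,0,0,0.003,0,0.03,0,0,0,0,0.003,0,0.04,0,0,0,0,0.003,0,0.05,0,0,0,0,0.003,0,0.06,0,0,0,0,0.003,0,0.06,0,0,0,0,0.003,0,0.06,0,0,0,0]
}}

```text
t: 10.15
eef_pos: [0.6783, 0.085, 0.1899]
eef_rot: [0.982, 0.191, -0.0, 0.0]
ft_force: [0.2, 0.0, -0.6]
finger_gap: 0.023
gripper_force: 48.6
```

>>> {"op": "apply_moves", "data": {
  "steps": [0,0,0.008,0,0,0,0,0,0,0.016,0,0,0,0,0,0,0.024,0,0,0,0,0,0,0.024,0,0,0,0]
}}

```text
t: 10.48
eef_pos: [0.6786, 0.085, 0.1844]
eef_rot: [0.982, 0.191, 0.001, 0.0]
ft_force: [1.2, -0.7, 1.7]
finger_gap: 0.0227
gripper_force: 49.0
```

>>> {"op": "apply_moves", "data": {
  "steps": [0,0,0,0,0,0,0,0,0,0.004,0,0,0,0,0,0,0.004,0,0,0,0]
}}

```text
t: 10.73
eef_pos: [0.6787, 0.0851, 0.1837]
eef_rot: [0.982, 0.191, 0.001, 0.0]
ft_force: [0.6, -1.5, 5.6]
finger_gap: 0.0229
gripper_force: 49.1
```

Contact with the catch at about TCP z 0.184. I'll press on gently.

>>> {"op": "apply_moves", "data": {
  "steps": [0,0,0.006,0,0,0,0,0,0,0.012,0,0,0,0,0,0,0.018,0,0,0,0,0,0,0.024,0,0,0,0,0,0,0.028,0,0,0,0,0,0,0.028,0,0,0,0,0,0,0.028,0,0,0,0]
}}

```text
t: 11.32
eef_pos: [0.6788, 0.0851, 0.1771]
eef_rot: [0.982, 0.191, 0.001, 0.0]
ft_force: [0.3, -1.8, 7.7]
finger_gap: 0.023
gripper_force: 49.2
```

Run:
```python
from h import *
s=observe();print(tool()[0],np.round(s["ft_force"],2),np.round(s["moment"],3),s["finger_gap"])
for c in("top","scene"):
    p=snapshot(c);show(p,["drawer_knob"])
```

```text
[0.67879967 0.08507632 0.17706458] [ 0.33 -1.82  7.75] [-0.327  0.072  0.038] 0.022988014532693033
drawer_knob 0.76 [0.5073 0.0284 0.0604] [247. 217.]
drawer_knob 0.6 [0.5112 0.0265 0.0614] [266. 216.]
```

>>> {"op": "apply_moves", "data": {
  "steps": [0,0,0.006,0,0,0,0,0,0,0.012,0,0,0,0,0,0,0.012,0,0,0,0,0,0,0.012,0,0,0,0]
}}

```text
t: 11.85
eef_pos: [0.6788, 0.0851, 0.1742]
eef_rot: [0.982, 0.191, 0.001, 0.0]
ft_force: [-1.3, -0.1, 7.7]
finger_gap: 0.0228
gripper_force: 49.4
```

```bash
cat > k.py <<'E'
from h import *
s=observe();print(s["t"],tool()[0],np.round(s["ft_force"],2))
for c in("top","scene"):
    p=snapshot(c);show(p,["drawer_knob"])
E
python3 k.py
```

```text
11.85 [0.67883927 0.08512504 0.17416832] [-1.31 -0.12  7.67]
drawer_knob 0.66 [0.5073 0.0261 0.0579] [248. 217.]
```

>>> {"op": "apply_moves", "data": {
  "steps": [0,0,0.004,0,0,0,0,0,0,0.008,0,0,0,0,0,0,0.008,0,0,0,0,0,0,0.008,0,0,0,0]
}}

```text
t: 12.38
eef_pos: [0.6789, 0.0851, 0.172]
eef_rot: [0.982, 0.191, 0.001, 0.0]
ft_force: [0.4, -1.1, 7.5]
finger_gap: 0.0227
gripper_force: 49.4
```

```bash
python3 k.py
```

```text
12.3833 [0.67885853 0.08510089 0.17203062] [ 0.38 -1.13  7.5 ]
drawer_knob 0.69 [0.4763 0.0182 0.0605] [251. 231.]
drawer_knob 0.8 [0.4691 0.0138 0.0588] [249. 219.]
```

It let go: the drawer is sliding out, over 30 mm already. I'll hold until it is fully out.

>>> {"op": "apply_moves", "data": {
  "steps": [0,0,0,0,0,0,0,0,0,0,0,0,0,0,0,0,0,0,0,0,0,0,0,0,0,0,0,0,0,0,0,0,0,0,0,0,0,0,0,0,0,0,0,0,0,0,0,0,0]
}}

```text
t: 13.17
eef_pos: [0.6789, 0.0851, 0.172]
eef_rot: [0.982, 0.191, 0.001, 0.0]
ft_force: [-0.4, -1.6, 7.2]
finger_gap: 0.023
gripper_force: 49.4
```

```bash
python3 k.py
```

```text
13.1667 [0.6788694  0.08510282 0.17204676] [-0.39 -1.62  7.17]
drawer_knob 0.87 [0.4493 0.0122 0.0593] [254. 243.]
```

>>> {"op": "apply_moves", "data": {
  "steps": [0,0,-0.03,0,0,0,0,0,0,-0.06,0,0,0,0,0,0,-0.1,0,0,0,0,0,0,-0.16,0,0,0,0,0,0,-0.24,0,0,0,0,0,0,-0.34,0,0,0,0,0,0,-0.44,0,0,0,0,0,0,-0.48,0,0,0,0,0,0,-0.48,0,0,0,0,0,0,-0.48,0,0,0,0]
}}

```text
t: 14.2
eef_pos: [0.678, 0.0852, 0.2903]
eef_rot: [0.982, 0.191, -0.0, -0.0]
ft_force: [0.5, 0.0, -1.5]
finger_gap: 0.0227
gripper_force: 48.8
```

```bash
python3 k.py; python3 -c "
from h import *
delta([.552,-.1885,.21])"
```

```text
14.2 [0.67799848 0.0852407  0.29033521] [ 0.46  0.01 -1.47]
drawer_knob 0.69 [0.6717 0.0827 0.1889] [217. 126.]
drawer_knob 0.62 [0.4517 0.0085 0.0617] [255. 242.]
drawer_knob 0.77 [0.4507 0.0105 0.0573] [242. 220.]
shift [-0.8764  0.8258  0.3186] from [0.6778 0.0851 0.2893] [[0.927, 0.375, -0.003], [0.375, -0.927, -0.0], [-0.003, -0.001, -1.0]]
```

>>> {"op": "apply_moves", "data": {
  "steps": [-0.1,0.09,0,0,0,0,0,-0.2,0.19,0,0,0,0,0,-0.3,0.28,0,0,0,0,0,-0.4,0.38,0,0,0,0,0,-0.5,0.47,0,0,0,0,0,-0.6,0.57,0,0,0,0,0,-0.7,0.66,0,0,0,0,0,-0.79,0.75,0.03,0,0,0,0,-0.85,0.8,0.08,0,0,0,0,-0.876,0.826,0.16,0,0,0,0,-0.876,0.826,0.26,0,0,0,0,-0.876,0.826,0.36,0,0,0,0,-0.876,0.826,0.45,0,0,0,0,-0.876,0.826,0.5,0,0,0,0,-0.876,0.826,0.5,0,0,0,0,-0.876,0.826,0.5,0,0,0,0]
}}

```text
t: 15.73
eef_pos: [0.5525, -0.1884, 0.1655]
eef_rot: [0.982, 0.191, -0.001, -0.001]
ft_force: [0.7, 0.7, 0.1]
finger_gap: 0.0231
gripper_force: 48.8
```

Run:
```python
from h import *
t=tool()[0];print(t,np.round(observe()["ft_force"],2))
L=[]
for c in("wrist","scene"):
    p=snapshot(c);show(p,["stand_hole"])
    o=(px(p,[.552,-.1885,.045])-[24,32]).astype(int);print(c,"org",o,"nominal tip",px(p,t-[0,0,.0993]))
    L.append(cv2.resize(p["image"][o[1]:o[1]+50,o[0]:o[0]+48],None,fx=8,fy=8,interpolation=2))
cv2.imwrite("pics/m6.png",np.hstack(L))
```

```text
[ 0.5525032  -0.18837436  0.16545118] [0.69 0.65 0.13]
stand_hole 0.65 [ 0.5526 -0.1843  0.0491] [270. 203.]
wrist org [249 171] nominal tip [273.68569876 210.51528941]
stand_hole 0.85 [ 0.5484 -0.1892  0.0448] [276. 275.]
scene org [253 242] nominal tip [277.41258898 267.20717691]
```

View pics/m6.png

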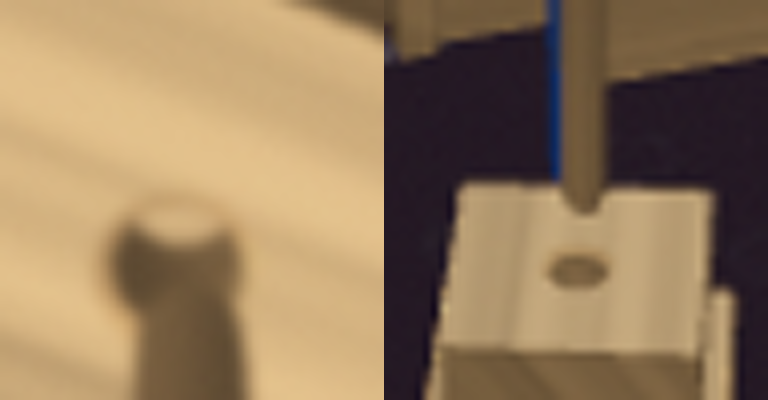

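Run:
```python
from h import *
t=tool()[0];tz=t[2]-.0993
for c,h,q in(("wrist",(270.6,203.2),(273,210.3)),("scene",(277.2,275.9),(278.0,267.3))):
    p=snapshot(c);H=ray(p,*h,.045);T=ray(p,*q,tz);d=H-T;print(c,H.round(4),T.round(4),"diff",d.round(4)[:2],"tool",(tool()[1].inv().apply(d)/.25).round(4))
```

```text
wrist [ 0.5523 -0.1862  0.045 ] [ 0.5536 -0.1882  0.0678] diff [-0.0013  0.002 ] tool [-0.0017 -0.0095  0.0913]
scene [ 0.552  -0.1919  0.045 ] [ 0.5539 -0.1908  0.0678] diff [-0.0019 -0.0011] tool [-0.0088  0.0012  0.0913]
```

Wrist half: hole at about (271,203), tip at about (273,210). I'll correct by (-1.5, +1) mm and lower gently.

>>> {"op": "apply_moves", "data": {
  "steps": [-0.004,-0.006,0.02,0,0,0,0,-0.004,-0.006,0.04,0,0,0,0,-0.004,-0.006,0.06,0,0,0,0,-0.004,-0.006,0.075,0,0,0,0,-0.004,-0.006,0.09,0,0,0,0,-0.004,-0.006,0.105,0,0,0,0,-0.004,-0.006,0.12,0,0,0,0,-0.004,-0.006,0.12,0,0,0,0,-0.004,-0.006,0.12,0,0,0,0]
}}

```text
t: 16.78
eef_pos: [0.5513, -0.1875, 0.1358]
eef_rot: [0.982, 0.191, -0.0, -0.0]
ft_force: [-0.0, 0.0, -0.4]
finger_gap: 0.0231
gripper_force: 48.8
```

>>> {"op": "apply_moves", "data": {
  "steps": [0,0,0.02,0,0,0,0,0,0,0.04,0,0,0,0,0,0,0.06,0,0,0,0,0,0,0.08,0,0,0,0,0,0,0.1,0,0,0,0,0,0,0.112,0,0,0,0,0,0,0.12,0,0,0,0,0,0,0.12,0,0,0,0,0,0,0.12,0,0,0,0]
}}

```text
t: 17.53
eef_pos: [0.5514, -0.1875, 0.1061]
eef_rot: [0.982, 0.191, 0.0, 0.0]
ft_force: [-0.3, 0.9, -0.1]
finger_gap: 0.0227
gripper_force: 48.8
```

Almost down. I'll lower another 1.5 mm, then open.

>>> {"op": "apply_moves", "data": {
  "steps": [0,0,0.003,0,0,0,0,0,0,0.006,0,0,0,0,0,0,0.006,0,0,0,0,0,0,0.006,0,0,0,0]
}}

```text
t: 17.87
eef_pos: [0.5514, -0.1875, 0.1046]
eef_rot: [0.982, 0.191, 0.0, 0.0]
ft_force: [0.5, 0.4, -0.6]
finger_gap: 0.023
gripper_force: 48.8
```

>>> {"op": "apply_moves", "data": {
  "steps": [0,0,0,0,0,0,20,0,0,0,0,0,0,40,0,0,0,0,0,0,60,0,0,0,0,0,0,75,0,0,0,0,0,0,75,0,0,0,0,0,0,75,0,0,0,0,0,0,75]
}}

```text
t: 18.45
eef_pos: [0.5514, -0.1875, 0.1046]
eef_rot: [0.982, 0.191, 0.0, 0.0]
ft_force: [-0.4, 0.3, -1.3]
finger_gap: 0.0644
gripper_force: 0.0
```

>>> {"op": "apply_moves", "data": {
  "steps": [0,0,-0.04,0,0,0,75,0,0,-0.1,0,0,0,75,0,0,-0.2,0,0,0,75,0,0,-0.32,0,0,0,75,0,0,-0.44,0,0,0,75,0,0,-0.56,0,0,0,75,0,0,-0.56,0,0,0,75,0,0,-0.56,0,0,0,75]
}}

```text
t: 19.12
eef_pos: [0.5519, -0.1877, 0.2467]
eef_rot: [0.982, 0.191, 0.002, 0.001]
ft_force: [0.1, 0.5, 0.3]
finger_gap: 0.0642
gripper_force: 0.0
```

Run:
```python
from h import *
print(np.round(observe()["ft_force"],2))
p=snapshot("scene");show(p,["rod_handle","drawer_knob","timer","spice_jar_a","honey_jar","sugar_carton"])
cv2.imwrite("pics/f.png",cv2.resize(p["image"][150:330,180:400],None,fx=3.3,fy=3.3))
```

```text
[0.07 0.55 0.35]
rod_handle 0.91 [ 0.5521 -0.1904  0.1237] [277. 246.]
rod_handle 0.88 [ 0.456  -0.1835  0.1169] [232. 246.]
rod_handle 0.76 [ 0.5439 -0.0897  0.1129] [276. 224.]
drawer_knob 0.63 [0.4522 0.0101 0.0608] [242. 219.]
timer 0.94 [0.5713 0.0288 0.1047] [290. 202.]
spice_jar_a 0.82 [ 0.6807 -0.1227 -0.0029] [334. 275.]
spice_jar_a 0.75 [ 0.7015 -0.1967  0.0033] [345. 294.]
spice_jar_a 0.21 [ 0.5541 -0.1875 -0.0041] [278. 292.]
honey_jar 0.74 [ 0.368  -0.1361 -0.0025] [201. 274.]
honey_jar 0.73 [ 0.6096  0.0648 -0.003 ] [304. 230.]
sugar_carton 0.7 [ 0.3724 -0.2303 -0.0069] [194. 303.]
sugar_carton 0.44 [0.6741 0.0876 0.1055] [330. 191.]
sugar_carton 0.37 [ 0.5537 -0.1879 -0.0052] [278. 292.]
```

View pics/f.png

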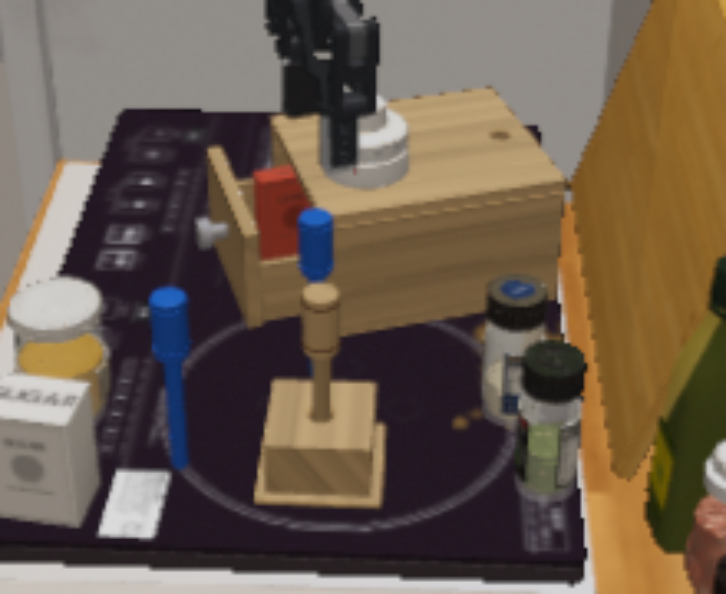

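The drawer is out (knob at crop 210,232), the rod is upright in its stand (crop 320,320), and everything else is in place.

```bash
python3 -c "
from rig import sign_off;print(sign_off())"
```

```text
the job is handed in; nothing more can be done
None
```

The catch let go at under 9 N and the drawer sprang fully open; the rod is back upright in its stand, nothing else moved, and the job is handed in at about 19 s.

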